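# Jack a suspension arm to ride height and hold it

### The job

Set the small bench jack upright on the table with its saddle centred under the round lift pad of the hinged suspension arm (the pad sits right below the studded collar). Then trial-lift the arm: pump the jack's handle fully down, then let the handle back up until the arm is resting again; after that pump it fully down again and finish while holding it down, so that the jack alone keeps the arm raised. Do not lift or lean on the arm by hand, and leave the pipe offcut, the spray can and the drilled bar where they are.

Things in the scene. Friction and masses are not known exactly. Their poses are not given: they have to be found in the camera images.
- jack: Loose bench jack, 0.93 kg: steel foot plate 270 x 90 x 10 mm (x -140 to +130), square grey pump tower 40 (x) x 36 (y) mm, top 125 mm above the table (take the jack here from above, fingers closing along its y), ram sleeve with saddle at x = +100 mm, pump handle towards -x (pinch its grip across or push it down). Origin: plate underside, on the tower's axis. z up, +x from handle to saddle.
- saddle_top (a point): Centre of the top face of the jack's saddle, a flat steel disc 48 mm across at jack x = +100, y = 0; 62 mm above the plate's underside with the handle up. It rises 45 mm per rad of handle, 27 mm in all, and sinks again as the handle comes up.
- jack_handle (a joint): Handle angle, rad: 0 = up (slopes 0.3 rad up to its free end at -x; sprung), 0.6 = fully down on its stop (slopes 0.3 down). Pivot at jack x -26, z 100 mm, axis along y. Round rubber grip 26 mm thick, 80 mm long, its middle 115 mm from the pivot: 134 mm above the table when up, 66 when down. Needs 3 N at the grip till saddle meets pad (0.27 rad), then 8 to 24. Does not latch: released, it rises.
- fixture: Fixed steel fixture under the arm: hinge post at its y = +210 mm, rest post at y = -190 mm, each about 60 mm wide; the space between them is open to the front (-x, towards the robot). Origin on the table midway below the tube; y along the arm, towards the hinge.
- susp_arm: Suspension arm: grey square tube 40 x 40 mm, 430 mm long, about 2.2 kg, round bush at the free end. Resting, its underside is 95 mm and its top 135 mm above the table. Hinged at its +y end about an axis along the fixture's x, 85 mm above the table (its origin); lifting swings the free end up.
- lift_pad (a point): Lowest point of the round-nosed steel lift pad (36 mm across) under the arm, 74 mm above the table when the arm rests. Straight above it a square steel collar (50 x 50 mm) clasps the tube, with a stud 22 mm across on top, up to 158 mm high. The collar sits anywhere within 80 mm of the fixture's middle and does not slip.
- pipe_offcut: Bystander: standing steel pipe ring, 72 mm across, 60 mm tall, origin at its underside.
- spray_can: Bystander: standing aluminium can, 60 mm across, 150 mm tall, origin at its underside.
- drilled_bar: Bystander: aluminium flat bar 45 x 220 x 12 mm with two holes, lying beyond the arm, origin at the centre of its underside.

How it is judged:
By the outcome, as a careful person would: the job done as asked, in the order asked, and still so for the second after the job is handed in, while the arm keeps its last pose, push and grip.
It also fails if it takes over 58 s, if anything falls off the work surface, if the arm or the gripper's body presses on something with over 40 N, if the wrist force passes 120 N, or if a joint passes its speed limit or range.

### The arm

A 6-joint arm with a two-finger parallel gripper is mounted at the origin on the work surface. World frame = base frame: x ahead of the robot, y to its left, z up, the work surface at z = 0. Lengths are in mm, angles in rad, forces in N, time in s.
With the tool pointing down it reaches from about 275 to 1000 mm from the base axis. Payload 8.4 kg.
Tool frame: the origin (TCP) lies at the very end of the fingers, on their centre line; the grasp point (between the pads) lies 19 mm behind it; z points along the fingers, x is the direction in which the jaws open and shut, and the axes are right-handed (so a half turn about z gives the same grasp; the last joint's range is limited). The gripper opens to 85 mm and grips with 20 to 120 N. Pads are 22 mm wide; open, the fingers measure 114 mm over their backs; the gripper's body (76 mm by 85 mm) begins 54 mm behind the grasp point. The pads swing forward as they close: fully open they stand 13 mm farther back than shut.
Start: joints at [-1.228, 0.353, 1.633, -0, 1.155, -0.002], TCP at [211.254, -588.217, 231.281] pointing down, gripper open.
Joint ranges: [-2.63, 2.63], [-0.92, 2.1], [0.06, 2.66], [-1.3, 4.44], [0, 2.69], [-3.02, 3.02]. Speed limits (rad/s): [2.22, 2.22, 2.79, 3.14, 3.14, 3.14].

### API

Orientations are given as [roll, pitch, yaw] about the fixed x, y, z axes, in that order (R = Rz(yaw) Ry(pitch) Rx(roll)).
In Python, from rig import r gives the robot as it stands.
- The arm moves only by the tool arm_command, never from a script. Its argument "targets" is a list of rows, each a list of 6 numbers: the shift along the tool's x, y, z in m, then the turn, a rotation vector about the tool's x, y, z in rad. A call has 1 to 20 rows; each row shifts and turns the commanded pose from where the row before left it, along the tool's axes as they then stand; what a row does not reach is not made up. A row lasts 1/12 s, in which the tool goes at most 41.7 mm and 7.16 degrees, less where a joint would pass 70% of its speed; a pose out of reach is approached as far as the arm can. A call is refused whole if a number of a shift passes 0.0417 or a number of a turn 0.125, either way. A call with a gripper value outside its range is refused whole. "fingers" is the finger opening in m, from 0 to 0.0854, set as the call begins (left out, the last holds). The fingers move at their own pace and stop on an object; "squeeze" is the grip in N (left out, the last holds). Time passes only in rows, so rows that do not move let the fingers close. It gives the time, the measured TCP pose, the force and the opening at its end, in the units of the state.
- r.sense(): the state, without advancing time (a new reading comes with each control period).
- r.grab_frame(name): name is "side" or "top"; returns a dict with "image" (480x640x3 uint8, blue, green, red), "fx", "fy", "cx", "cy" (pixels), "xyz" and "orientation" of the camera in the world. Camera axes: x right, y down, z forward; pixel columns grow to the right and rows downward; lengths in mm; the calibration is good to about 2 mm. A picture is of the moment at which its call begins. There is no depth.
- r.sign_off(): hands the job in, once; it reports no verdict.
The state is a dict: "clock": time; "qpos": joint angles; "qvel": joint speeds; "joint_efforts": joint torques, N m; "eef_pos": TCP position; "tcp_rot": TCP orientation; "contact_force": force on the tool from outside, world axes, zero at the start; "wrist_torque": the same for the moment, N m; "opening": opening from 0.0 (shut) to 1.0 (fully open).
Only numpy, scipy, OpenCV 4.12 (cv2) and the standard library are available. Lean on these libraries where they do the work, as an engineer would, in place of code of your own. Each camera call takes 0.05 s, during which the arm holds its last target.

## Working session

There is one attempt and no reset: what is moved stays moved. The work goes in short steps, Python scripts to look and compute and a tool call to move; the robot and the scene stay as the last step left them, time stands still between calls to the robot, and variables do not carry over. Pictures are saved under pics/ and viewed, and the job is handed in when it is done.

Besides the shell and the picture viewer there is one more tool, called after ">>>" as name([rows], argument=value, ...), one row to a line, values as JSON. arm_command: Moves the arm, as the interface text tells. Its arguments: {"type":"object","properties":{"targets":{"type":"array"},"fingers":{"type":"number"},"squeeze":{"type":"number"}},"required":["targets"]}

```bash
ls; mkdir -p pics; python3 - <<'E'
from rig import r
import cv2
s=r.sense();print(s)
for n in("side","top"):
    f=r.grab_frame(n);cv2.imwrite(f"pics/{n}0.png",f["image"]);print(n,{k:v for k,v in f.items() if k!="image"})
E
```

```text
pics
{'clock': 0.0, 'qpos': array([-1.22836052e+00,  3.53666181e-01,  1.63411179e+00,  2.06322613e-05,
        1.15520681e+00, -2.37811547e-03]), 'qvel': array([ 0.00182702, -0.00032131, -0.00022402, -0.00174192,  0.00107667,
       -0.0001393 ]), 'joint_efforts': array([ 1.89681530e-03, -6.05254769e+01, -3.42069376e+01,  1.71142447e-04,
        9.37520061e-03,  2.23854965e-05]), 'eef_pos': array([ 211.12585161, -587.76541363,  230.55998004]), 'tcp_rot': array([-3.14157048e+00,  1.39208556e-03, -1.22599073e+00]), 'contact_force': array([ 0.44320783, -1.0614402 ,  0.40006403]), 'wrist_torque': array([ 0.00277214, -0.00213296,  0.04211718]), 'opening': 1.0037789143043194}
side {'fx': 476.19886952861447, 'fy': 476.19886952861447, 'cx': 319.282274540438, 'cy': 239.87215187246602, 'xyz': array([105.47422872, 707.6775586 , 627.46242852]), 'orientation': array([-2.11604886, -0.01434219, -2.52171661])}
top {'fx': 576.0465981168253, 'fy': 576.0465981168253, 'cx': 311.2670395478558, 'cy': 248.6346095133103, 'xyz': array([ 539.36851112,    9.66786065, 1228.91533947]), 'orientation': array([-3.07563618, -0.01414323, -1.5861114 ])}
```

View pics/side0.png

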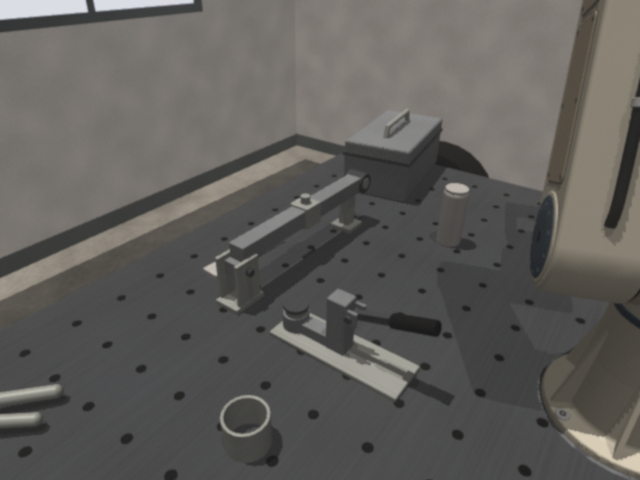

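View pics/top0.png

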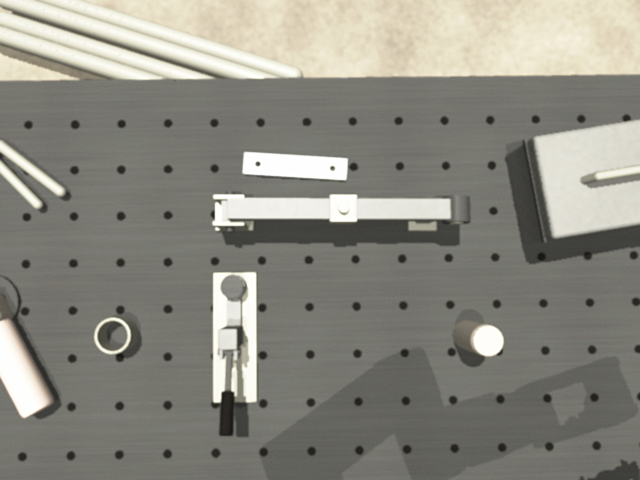

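```bash
cat > h.py <<'E'
import numpy as np,cv2
from scipy.spatial.transform import Rotation as R
def ray(f,u,v):
    d=np.array([(u-f["cx"])/f["fx"],(v-f["cy"])/f["fy"],1.]);return np.array(f["xyz"]),R.from_euler("xyz",f["orientation"]).as_matrix()@d
def onz(f,u,v,z):
    o,d=ray(f,u,v);return (o+d*(z-o[2])/d[2]).round(1)
def proj(f,p):
    q=R.from_euler("xyz",f["orientation"]).as_matrix().T@(np.array(p)-f["xyz"]);return (np.array([f["fx"]*q[0],f["fy"]*q[1]])/q[2]+[f["cx"],f["cy"]]).round(1)
E
python3 - <<'E'
from rig import r
import cv2
f=r.grab_frame("top");g=f["image"]
a=cv2.resize(g[255:445,190:290],None,fx=4,fy=4,interpolation=cv2.INTER_CUBIC)[:,:]
a=cv2.resize(g[262:442,170:290],None,fx=3.3,fy=3.3,interpolation=cv2.INTER_CUBIC)
b=cv2.resize(g[180:240,300:390],None,fx=4,fy=4,interpolation=cv2.INTER_CUBIC)
c=cv2.copyMakeBorder(b,0,a.shape[0]-b.shape[0],0,0,cv2.BORDER_CONSTANT)
cv2.imwrite("pics/z1.png",cv2.hconcat([a,c]))
s=r.grab_frame("side")["image"]
cv2.imwrite("pics/z2.png",cv2.resize(s[160:410,200:460],None,fx=2.4,fy=2.4,interpolation=cv2.INTER_CUBIC)[:600])
E
```

```text
(no output)
```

View pics/z1.png

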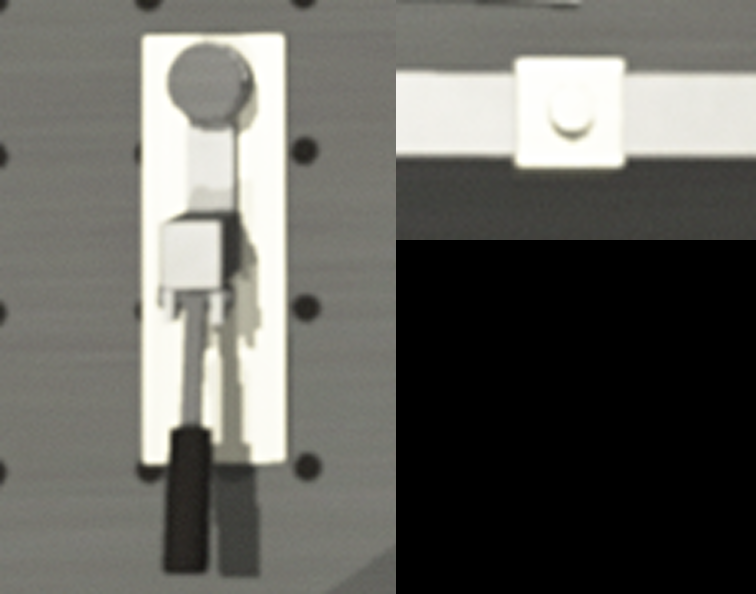

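View pics/z2.png

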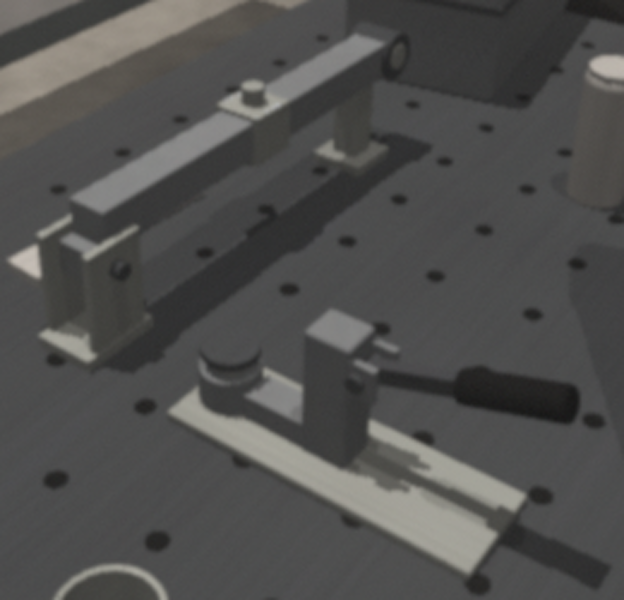

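```bash
python3 - <<'E'
from rig import r
from h import *
f=r.grab_frame("top");s=r.grab_frame("side")
A=lambda x,y:(x/3.3+170-.35,y/3.3+262-.35)
B=lambda x,y:((x-396)/4+300-.38,y/4+180-.38)
S=lambda x,y:(x/2.4+200-.3,y/2.4+160-.3)
cs=[onz(f,*A(*p),10) for p in[(142,33),(286,34),(287,463),(141,465)]];print("plate",cs)
fr=(cs[0]+cs[1])/2;bk=(cs[2]+cs[3])/2;d=(fr-bk);print("len",np.linalg.norm(d),np.linalg.norm(cs[0]-cs[1]),"yaw",np.arctan2(d[1],d[0]),"origin",bk+d*140/270,"sad",bk+d*240/270)
print("saddle",onz(f,*A(209,83),62),"tower",[onz(f,*A(*p),125) for p in[(162,221),(221,221),(221,290),(162,290)]],"c",onz(f,*A(191.5,255.5),125))
print("grip ends",onz(f,*A(190,430),134-12+0),onz(f,*A(187,572),158))
print("collar",[onz(f,*B(*p),140) for p in[(515,57),(625,57),(625,168),(515,168)]],"c",onz(f,*B(570.3,112.5),140))
print("stud", onz(f,*B(570,106),158))
for v in (72,156): print("tube edge",onz(f,*B(420,v),135),onz(f,*B(735,v),135))
# side check
print("side stud",onz(s,*S(253,88),158),"side tower",onz(s,*S(341,331),125),"side saddle",onz(s,*S(230,346),62))
for n,uv in (("can",(487,340)),("pipe",(113,336))):
    print(n,onz(f,*uv,150 if n=="can" else 60))
print("posts",onz(f,215,195,90),onz(f,250,229,0),onz(f,408,230,0),onz(f,437,230,0))
E
```

```text
plate [array([573.9, 200. ,  10. ]), array([571.9, 108. ,  10. ]), array([301.5, 109.8,  10. ]), array([301.9, 201.7,  10. ])]
len 271.205646143291 92.02173656261873 yaw -0.006452712800108647 origin [442.32222222 154.84259259  10.        ] sad [542.76666667 154.19444444  10.        ]
saddle [541.3 151.1  62. ] tower [array([462.4, 171. , 125. ]), array([461.8, 137.1, 125. ]), array([422.5, 137.4, 125. ]), array([423. , 171.2, 125. ])] c [442.4 154.1 125. ]
grip ends [343. 156. 122.] [272.1 153.3 158. ]
collar [array([715.2, -43. , 140. ]), array([714.6, -95.5, 140. ]), array([661.3, -94.4, 140. ]), array([662., -42., 140.])] c [688.2 -68.9 140. ]
stud [688.8 -67.5 158. ]
tube edge [709.4   2.4 135. ] [ 707.4 -148.6  135. ]
tube edge [669.   3. 135.] [ 666.9 -147.7  135. ]
side stud [684.  -59.9 158. ] side tower [440.5 160.1 125. ] side saddle [541.8 158.9  62. ]
can [ 434.9 -331.9  150. ]
pipe [446.6 392.   60. ]
posts [724.  182.3  90. ] [664.3 121.5   0. ] [ 657.4 -217.3    0. ] [ 656.5 -279.8    0. ]
```

>>> arm_command([
  [0,0,0,0,0,0.116],
  [0,0,0,0,0,0.116],
  [0,0,0,0,0,0.116],
  [-0.02,-0.006,0,0,0,0],
  [-0.037,-0.0115,0,0,0,0],
  [-0.037,-0.0115,0,0,0,0],
  [-0.037,-0.0115,0,0,0,0],
  [-0.037,-0.0115,0,0,0,0],
  [-0.037,-0.0115,0,0,0,0],
  [-0.037,-0.0115,0,0,0,0],
  [-0.037,-0.0115,0,0,0,0],
  [-0.037,-0.0115,0,0,0,0],
  [-0.037,-0.0115,0,0,0,0],
  [-0.037,-0.0115,0,0,0,0],
  [-0.037,-0.0115,0,0,0,0],
  [-0.037,-0.0115,0,0,0,0],
  [-0.037,-0.0115,0,0,0,0],
  [-0.037,-0.0115,0,0,0,0],
  [-0.037,-0.0115,0,0,0,0],
  [-0.037,-0.0115,0,0,0,0],
], fingers=0.0854, squeeze=60)

```text
clock: 1.97
eef_pos: [403.4, 25.2, 231.6]
tcp_rot: [-3.141, -0.0, -1.574]
contact_force: [1.6, -0.0, 0.1]
opening: 1.001
```

>>> arm_command([
  [-0.036,-0.011,0,0,0,0],
  [-0.036,-0.011,0,0,0,0],
  [-0.033,-0.01,0,0,0,0],
  [-0.025,-0.006,0.01,0,0,0],
  [0,0,0.02,0,0,0],
  [0,0,0.02,0,0,0],
  [0,0,0.02,0,0,0],
  [0,0,0,0,0,0],
  [0,0,0,0,0,0],
])

```text
clock: 2.72
eef_pos: [440.9, 152.9, 160.9]
tcp_rot: [3.139, -0.001, -1.574]
contact_force: [0.8, 0.1, 0.7]
opening: 1.0
```

```bash
python3 - <<'E'
from rig import r
from h import *
s=r.sense();print(s["clock"],s["eef_pos"],s["tcp_rot"],s["qpos"])
for n in("side","top"):
    f=r.grab_frame(n);cv2.imwrite(f"pics/{n}1.png",f["image"]);print(n,proj(f,s["eef_pos"]))
    a=f["image"][190:420,230:450] if n=="side" else f["image"][240:450,130:330]
    cv2.imwrite(f"pics/{n}1z.png",cv2.resize(a,None,fx=2.5,fy=2.5,interpolation=cv2.INTER_CUBIC))
E
```

```text
2.7167 [440.94552938 152.87035312 160.86819881] [ 3.13945306e+00 -7.48448539e-04 -1.57384328e+00] [ 3.30511667e-01  1.96923586e-01  2.02901970e+00 -8.40290003e-06
  9.17916085e-01  1.90436086e+00]
side [344.8 278.3]
top [225.8 341.6]
```

View pics/side1z.png

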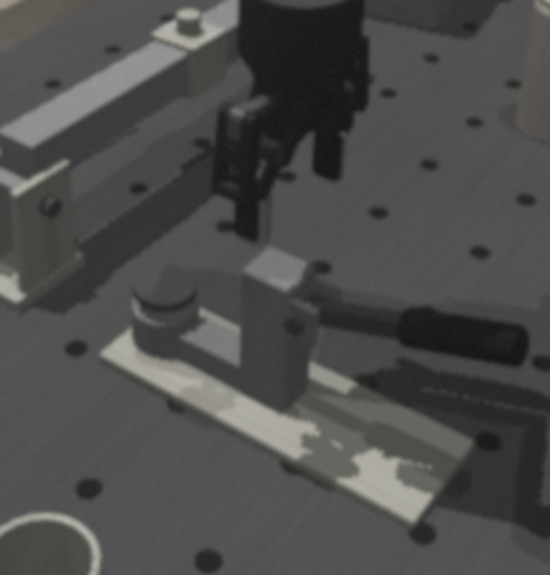

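View pics/top1z.png

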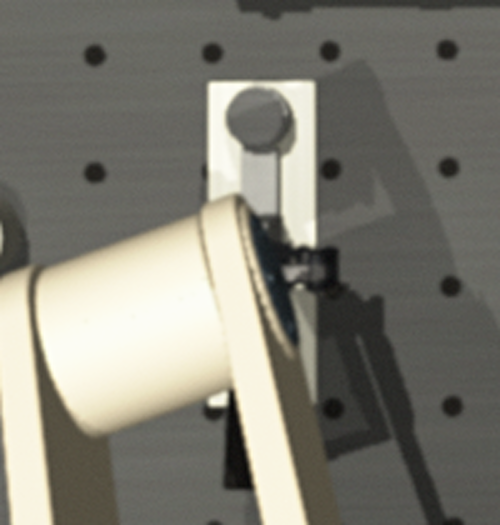

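>>> arm_command([
  [-0.003,-0.001,0.02,0,0,0],
  [0,0,0.02,0,0,0],
  [0,0,0.015,0,0,0],
  [0,0,0.012,0,0,0],
  [0,0,0.002,0,0,0],
  [0,0,0,0,0,0],
])

```text
clock: 3.32
eef_pos: [443.0, 156.0, 92.8]
tcp_rot: [-3.141, 0.0, -1.574]
contact_force: [-0.1, 0.5, -0.3]
opening: 1.001
```

>>> arm_command([
  [0,0,0,0,0,0],
  [0,0,0,0,0,0],
  [0,0,0,0,0,0],
  [0,0,0,0,0,0],
  [0,0,0,0,0,0],
  [0,0,0,0,0,0],
  [0,0,0,0,0,0],
  [0,0,0,0,0,0],
], fingers=0.0, squeeze=60)

```text
clock: 3.98
eef_pos: [443.2, 156.7, 93.1]
tcp_rot: [-3.14, 0.001, -1.574]
contact_force: [-1.8, 3.5, 5.8]
opening: 0.413
```

```bash
python3 - <<'E'
from rig import r
from h import *
s=r.sense();print(s["clock"],s["eef_pos"],s["tcp_rot"],s["contact_force"])
for n in("side","top"):
    f=r.grab_frame(n);print(n,proj(f,s["eef_pos"]))
    a=f["image"][190:420,230:450] if n=="side" else f["image"][240:450,130:330]
    cv2.imwrite(f"pics/{n}2z.png",cv2.resize(a,None,fx=2.5,fy=2.5,interpolation=cv2.INTER_CUBIC))
E
```

```text
3.9833 [443.21663392 156.67143743  93.0936986 ] [-3.14030523e+00  1.05249315e-03 -1.57419867e+00] [-1.81007165  3.47352848  5.84857627]
side [340.8 310.6]
top [228.5 337.2]
```

View pics/side2z.png

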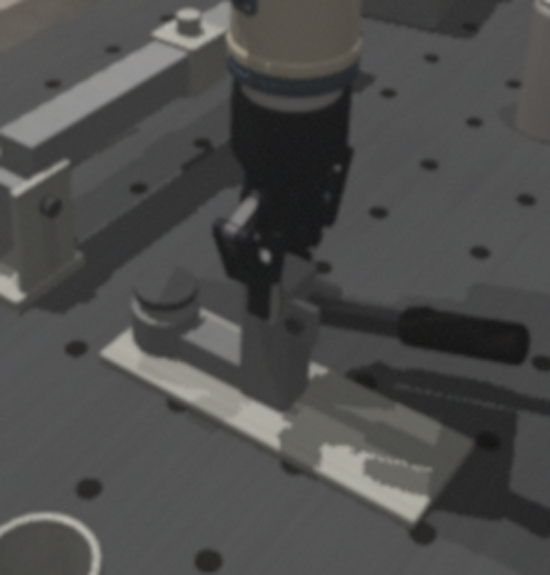

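View pics/top2z.png

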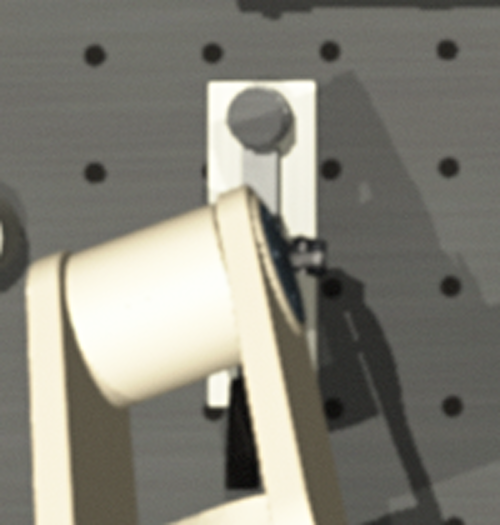

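>>> arm_command([
  [0,0,-0.005,0,0,0],
  [0,0,-0.01,0,0,0],
  [0,0,-0.005,0,0,0],
  [0,0,0,0,0,0],
  [0,0,0,0,0,0],
  [0,0,0,0,0,0],
], squeeze=80)

```text
clock: 4.58
eef_pos: [442.3, 155.9, 112.1]
tcp_rot: [3.141, -0.0, -1.574]
contact_force: [0.1, -0.9, -9.8]
opening: 0.41
```

```bash
python3 - <<'E'
from rig import r
from h import *
s=r.sense();print(s["clock"],s["eef_pos"],s["tcp_rot"],s["contact_force"],s["wrist_torque"],s["opening"])
f=r.grab_frame("side")
a=f["image"][190:420,230:450]
cv2.imwrite(f"pics/side3z.png",cv2.resize(a,None,fx=2.5,fy=2.5,interpolation=cv2.INTER_CUBIC))
E
```

```text
4.5833 [442.30911885 155.868102   112.10576414] [ 3.14112138e+00 -2.00407676e-04 -1.57406974e+00] [ 0.06567361 -0.93329389 -9.77282665] [0.03093182 0.02034819 0.04471834] 0.4104099702175184
```

View pics/side3z.png

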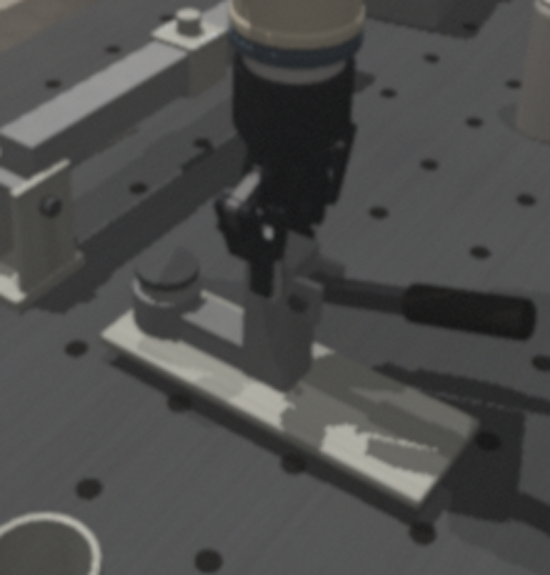

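>>> arm_command([
  [0.008,-0.002,0,0,0,0],
  [0.014,-0.004,0,0,0,0],
  [0.022,-0.006,0,0,0,0],
  [0.022,-0.006,0,0,0,0],
  [0.022,-0.006,0,0,0,0],
  [0.022,-0.006,0,0,0,0],
  [0.022,-0.006,0,0,0,0],
  [0.022,-0.006,0,0,0,0],
  [0.022,-0.006,0,0,0,0],
  [0.022,-0.006,0,0,0,0],
  [0.014,-0.004,0,0,0,0],
  [0.008,-0.002,0,0,0,0],
  [0,0,0.007,0,0,0],
  [0,0,0.007,0,0,0],
  [0,0,0,0,0,0],
  [0,0,0,0,0,0],
  [0,0,0,0,0,0],
])

```text
clock: 6.05
eef_pos: [501.6, -63.4, 98.0]
tcp_rot: [3.141, 0.0, -1.573]
contact_force: [0.4, 0.3, -8.9]
opening: 0.409
```

```bash
python3 - <<'E'
from rig import r
from h import *
s=r.sense();print(s["clock"],s["eef_pos"],s["tcp_rot"],s["contact_force"],s["wrist_torque"],s["opening"])
f=r.grab_frame("side")
a=f["image"][160:400,230:470]
cv2.imwrite(f"pics/side4z.png",cv2.resize(a,None,fx=2.5,fy=2.5,interpolation=cv2.INTER_CUBIC))
f=r.grab_frame("top")
a=f["image"][180:400,230:470]
cv2.imwrite(f"pics/top4z.png",cv2.resize(a,None,fx=2.5,fy=2.5,interpolation=cv2.INTER_CUBIC))
E
```

```text
6.05 [501.5533448  -63.37474881  98.02571791] [ 3.14080668e+00  2.37492209e-04 -1.57299044e+00] [ 0.43520884  0.34837163 -8.89722195] [ 0.00567816  0.01996815 -0.02298894] 0.4093901626050031
```

View pics/side4z.png

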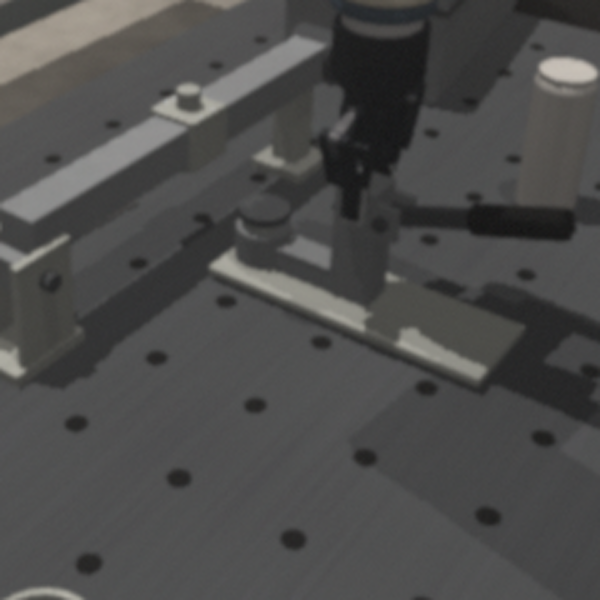

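View pics/top4z.png

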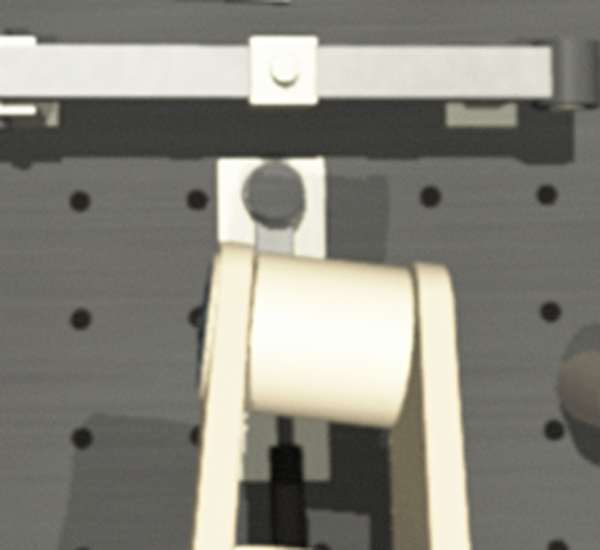

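```bash
python3 - <<'E'
from rig import r
from h import *
f=r.grab_frame("top");s=r.grab_frame("side")
T=lambda x,y:(x/2.5+230-.3,y/2.5+180-.3)
S=lambda x,y:(x/2.5+230-.3,y/2.5+160-.3)
print("T saddle",onz(f,*T(274.5,195),67),"front",onz(f,*T(272.5,157),15),"stud",onz(f,*T(285,67),158),"collar",onz(f,*T(283.5,70.5),140))
print("S saddle",onz(s,*S(265,211),67),"stud",onz(s,*S(189,91),158))
E
```

```text
T saddle [596.7 -64.7  67. ] front [631.5 -66.9  15. ] stud [688.1 -68.5 158. ] collar [687.9 -68.7 140. ]
S saddle [595.7 -56.3  67. ] stud [684.4 -61.2 158. ]
```

>>> arm_command([
  [0.0015,-0.005,0.001,0,0,0],
  [0,-0.01,0,0,0,0],
  [0,-0.01,0,0,0,0],
  [0,-0.01,0,0,0,0],
  [0,-0.01,0,0,0,0],
  [0,-0.01,0,0,0,0],
  [0,-0.01,0,0,0,0],
  [0,-0.01,0,0,0,0],
  [0,-0.008,0,0,0,0],
  [0,-0.005,0,0,0,0],
  [0,0,0,0,0,0],
  [0,0,0,0,0,0],
])

```text
clock: 7.25
eef_pos: [589.7, -65.9, 97.1]
tcp_rot: [3.141, 0.0, -1.574]
contact_force: [-0.2, 0.5, -11.0]
opening: 0.413
```

```bash
python3 - <<'E'
from rig import r
from h import *
s=r.sense();print(s["clock"],s["eef_pos"],s["tcp_rot"],s["contact_force"],s["wrist_torque"],s["opening"])
f=r.grab_frame("side")
a=f["image"][160:310,230:430]
cv2.imwrite(f"pics/side5z.png",cv2.resize(a,None,fx=4,fy=4,interpolation=cv2.INTER_CUBIC))
f=r.grab_frame("top")
a=f["image"][140:290,250:450]
cv2.imwrite(f"pics/top5z.png",cv2.resize(a,None,fx=4,fy=4,interpolation=cv2.INTER_CUBIC))
E
```

```text
7.25 [589.69091014 -65.87278603  97.05760488] [ 3.14080237e+00  8.58677834e-05 -1.57392979e+00] [ -0.24567723   0.52625147 -10.97399916] [0.04345354 0.14163639 0.06427132] 0.4125428384547916
```

View pics/side5z.png

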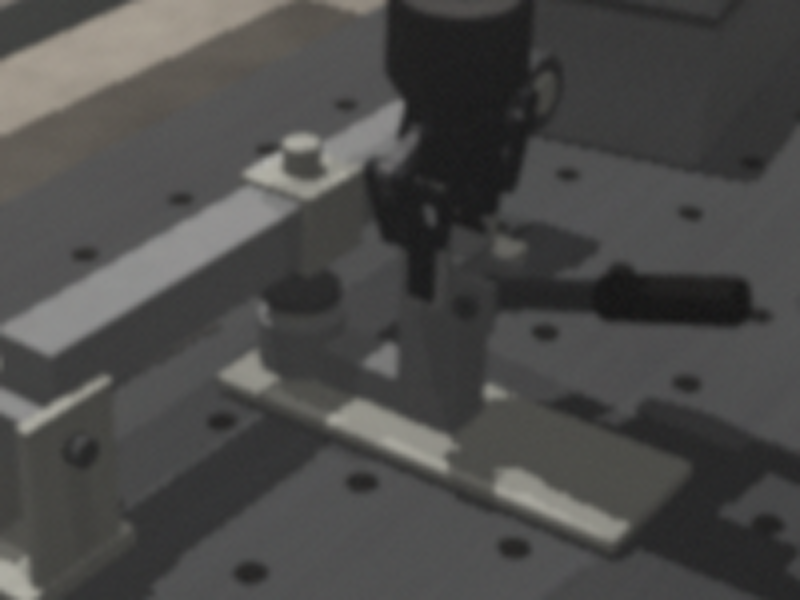

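View pics/top5z.png

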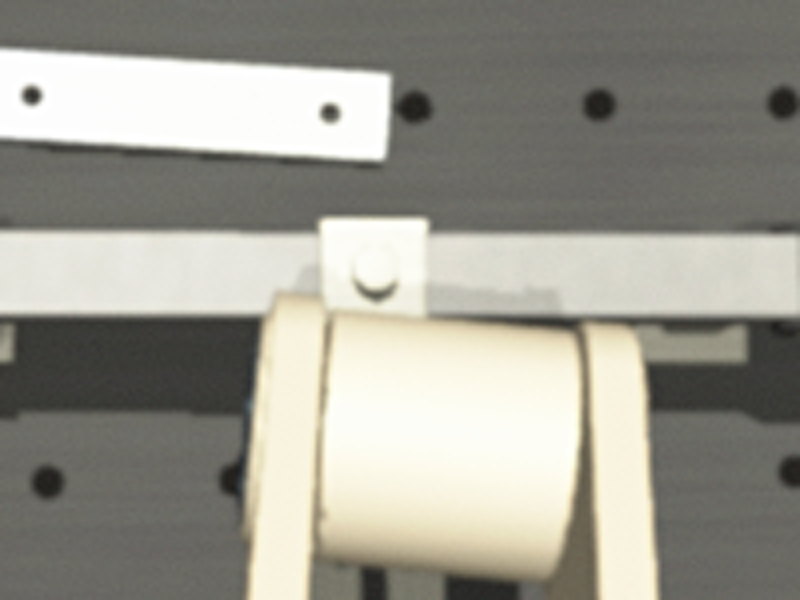

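```bash
python3 - <<'E'
from rig import r
from h import *
s=r.grab_frame("side")
S=lambda x,y:(x/4+230-.38,y/4+160-.38)
st=onz(s,*S(302,144),158);print("stud",st,"saddle",[onz(s,*S(302,y),66) for y in(288,292,296)])
for z in (66,40,140):
  p=st.copy();p[2]=z;q=(proj(s,p)-[230,160]+.38)*4;print(z,q)
  for dx,dy in((24,0),(-24,0),(0,24),(0,-24)): print((proj(s,p+[dx,dy,0])-[230,160]+.38)*4)
E
```

```text
stud [686.2 -62.9 158. ] saddle [array([684.8, -60.9,  66. ]), array([682. , -57.2,  66. ]), array([679.3, -53.5,  66. ])]
66 [302.32 285.92]
[269.92 273.52]
[335.12 298.32]
[277.12 302.72]
[326.32 269.52]
40 [302.32 323.92]
[270.32 311.12]
[335.12 336.72]
[277.52 340.72]
[326.32 307.12]
140 [301.92 172.72]
[268.32 161.52]
[336.32 184.32]
[275.92 188.32]
[327.12 157.52]
```

```bash
python3 - <<'E'
from rig import r
from h import *
s=r.grab_frame("side")
a=s["image"][185:265,275:375]
a=cv2.resize(a,None,fx=7,fy=7,interpolation=cv2.INTER_CUBIC).astype(float)
cv2.imwrite("pics/s6.png",np.clip((a/255)**.6*1.3*255,0,255))
E
```

```text
[ WARN:0@2.724] global loadsave.cpp:1063 imwrite_ Unsupported depth image for selected encoder is fallbacked to CV_8U.
```

View pics/s6.png

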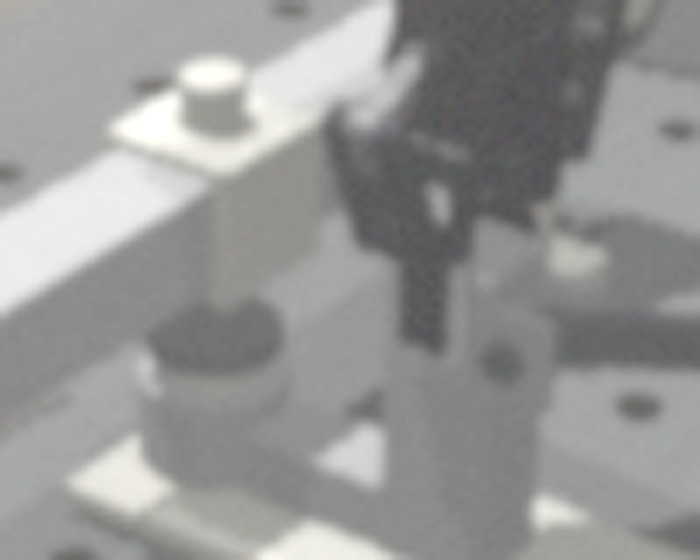

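>>> arm_command([
  [0,0,0.002,0,0,0],
  [0,0,0.002,0,0,0],
  [0,0,0,0,0,0],
  [0,0,0,0,0,0],
])

```text
clock: 7.78
eef_pos: [589.8, -66.0, 93.3]
tcp_rot: [3.142, -0.0, -1.574]
contact_force: [-0.4, 0.6, -7.8]
opening: 0.406
```

>>> arm_command([
  [0,0,0.001,0,0,0],
  [0,0,0.0005,0,0,0],
  [0,0,0,0,0,0],
  [0,0,0,0,0,0],
])

```text
clock: 8.12
eef_pos: [589.9, -65.8, 93.2]
tcp_rot: [-3.141, 0.0, -1.574]
contact_force: [-6.4, 2.4, 7.7]
opening: 0.41
```

>>> arm_command([
  [0,0,0,0,0,0],
  [0,0,0,0,0,0],
  [0,0,0,0,0,0],
  [0,0,0,0,0,0],
  [0,0,0,0,0,0],
], fingers=0.0854)

```text
clock: 8.53
eef_pos: [590.3, -66.0, 91.9]
tcp_rot: [-3.141, -0.0, -1.574]
contact_force: [-0.4, 0.1, 0.0]
opening: 1.003
```

>>> arm_command([
  [0,0,-0.02,0,0,0],
  [0,0,-0.03,0,0,0],
  [0,0,-0.035,0,0,0],
  [0,0.01,-0.02,0,0,0],
  [0,0.03,0,0,0,0],
  [0,0.035,0,0,0,0],
  [0,0.035,0,0,0,0],
  [0,0.027,0,0,0,0],
  [0,0,0,0,0,0],
  [0,0,0,0,0,0],
  [0,0,0,0,0,0],
], fingers=0.0)

```text
clock: 9.45
eef_pos: [454.2, -65.6, 197.3]
tcp_rot: [-3.14, -0.0, -1.574]
contact_force: [0.7, -0.3, 0.0]
opening: -0.003
```

```bash
python3 - <<'E'
from rig import r
from h import *
s=r.sense();print(s["clock"],s["eef_pos"],s["tcp_rot"],s["contact_force"],s["opening"])
f=r.grab_frame("side")
a=f["image"][160:310,240:440]
a=cv2.resize(a,None,fx=4,fy=4,interpolation=cv2.INTER_CUBIC)
cv2.imwrite(f"pics/side7z.png",(np.clip((a/255.)**.6*1.2*255,0,255)).astype(np.uint8))
f=r.grab_frame("top")
a=f["image"][190:390,230:450]
cv2.imwrite(f"pics/top7z.png",cv2.resize(a,None,fx=3,fy=3,interpolation=cv2.INTER_CUBIC))
E
```

```text
9.45 [454.15892917 -65.63219735 197.32989992] [-3.13958677e+00 -2.20390015e-04 -1.57410686e+00] [ 0.67740959 -0.27153601  0.02572076] -0.002785026676306755
```

View pics/side7z.png

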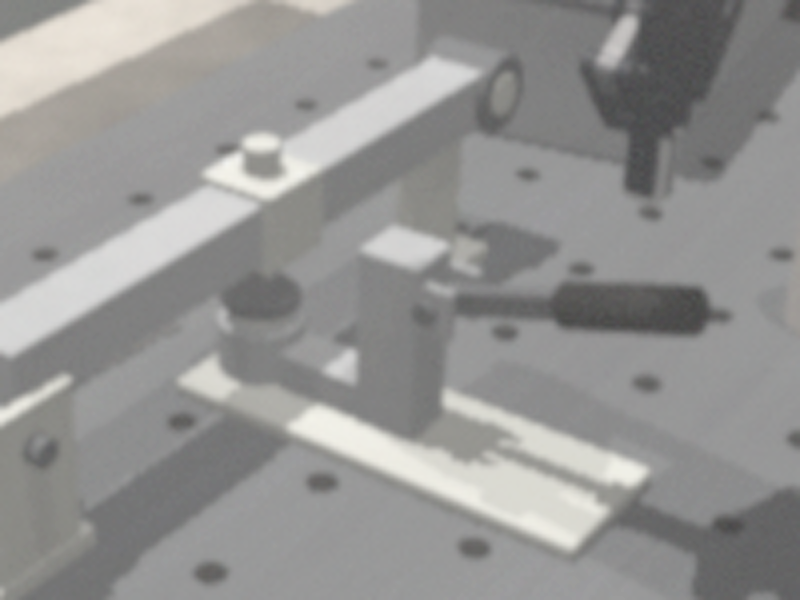

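View pics/top7z.png

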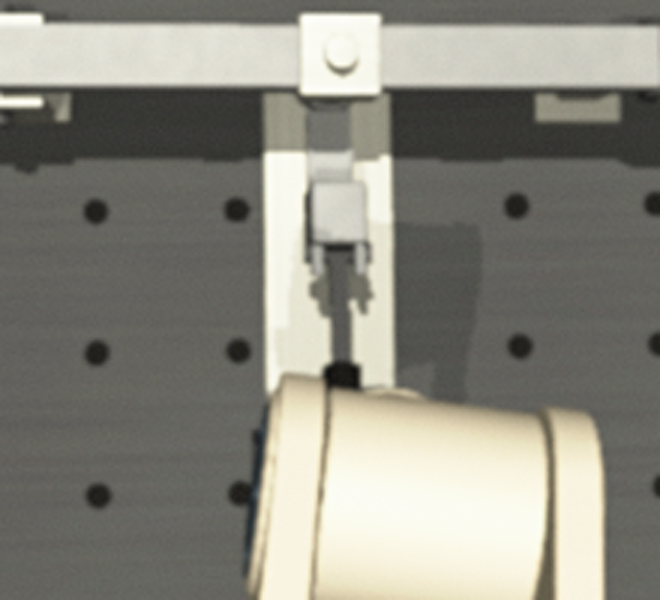

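```bash
python3 - <<'E'
from rig import r
from h import *
f=r.grab_frame("top")
T=lambda x,y:(x/3+230-.33,y/3+190-.33)
print("tower",onz(f,*T(340,211.5),125),"collar",onz(f,*T(341,54.5),140),"stud",onz(f,*T(341,49),158))
for y in(110,380):
  p=onz(f,*T(262.5,y),10);q=onz(f,*T(392 if y<200 else 394,y),10);print((p+q)/2,p[1]-q[1])
s=r.grab_frame("side")
S=lambda x,y:(x/4+240-.38,y/4+160-.38)
print("side tower",onz(s,*S(404,247),125),"stud",onz(s,*S(262,143),158))
E
```

```text
tower [589.  -67.6 125. ] collar [688.1 -69.1 140. ] stud [689.1 -67.9 158. ]
[666.35 -68.05  10.  ] 91.9
[475.9 -65.2  10. ] 92.4
side tower [588.8 -61.9 125. ] stud [687. -64. 158.]
```

>>> arm_command([
  [-0.0015,0,0.015,0,0,0],
  [0,0,0.02,0,0,0],
  [0,0,0.008,0,0,0],
  [0,0,0.004,0,0,0],
  [0,0,0.004,0,0,0],
  [0,0,0,0,0,0],
])

```text
clock: 10.15
eef_pos: [453.1, -64.0, 145.6]
tcp_rot: [3.141, 0.0, -1.574]
contact_force: [-0.4, 0.6, 1.4]
opening: -0.002
```

Contact at about 147. Push down steadily.

>>> arm_command([
  [0,0,0.004,0,0,0],
  [0,0,0.004,0,0,0],
  [0,0,0.004,0,0,0],
  [0,0,0.004,0,0,0],
  [0,0,0.004,0,0,0],
  [0,0,0.004,0,0,0],
  [0,0,0.004,0,0,0],
  [0,0,0.004,0,0,0],
  [0,0,0,0,0,0],
])

```text
clock: 10.9
eef_pos: [452.3, -64.0, 113.3]
tcp_rot: [3.14, 0.0, -1.574]
contact_force: [-6.8, -0.4, 15.0]
opening: 0.001
```

```bash
python3 - <<'E'
from rig import r
from h import *
s=r.sense();print(s["clock"],s["eef_pos"],s["contact_force"])
f=r.grab_frame("side")
a=f["image"][160:310,240:440]
a=cv2.resize(a,None,fx=4,fy=4,interpolation=cv2.INTER_CUBIC)
cv2.imwrite(f"pics/side8z.png",(np.clip((a/255.)**.6*1.2*255,0,255)).astype(np.uint8))
E
```

```text
10.9 [452.29401729 -63.95621755 113.31039898] [-6.77734064 -0.42133291 15.009419  ]
```

View pics/side8z.png

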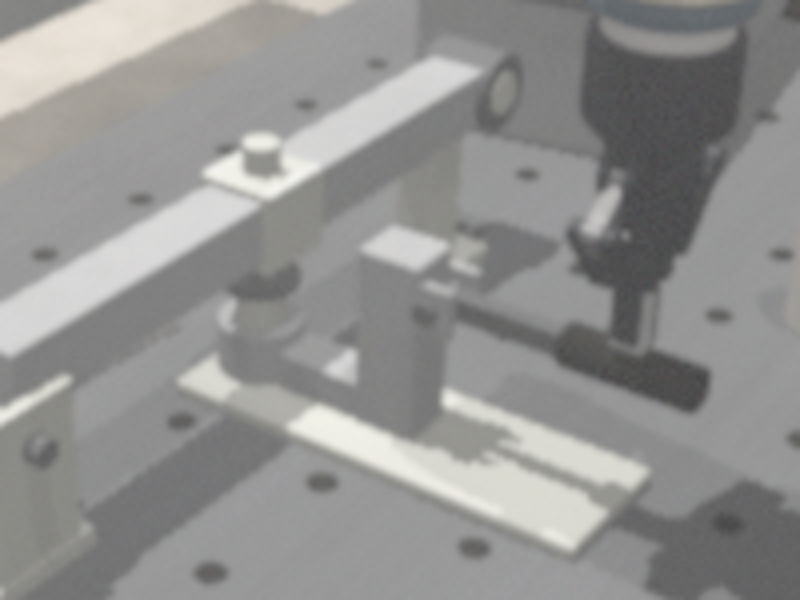

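>>> arm_command([
  [0,0.001,0.004,0,0,0],
  [0,0.001,0.004,0,0,0],
  [0,0,0.004,0,0,0],
  [0,0,0.004,0,0,0],
  [0,0,0.004,0,0,0],
  [0,0,0.004,0,0,0],
  [0,0,0.004,0,0,0],
  [0,0,0,0,0,0],
  [0,0,0,0,0,0],
])

```text
clock: 11.7
eef_pos: [452.1, -64.0, 86.4]
tcp_rot: [-3.139, -0.0, -1.574]
contact_force: [-2.9, 1.1, 15.2]
opening: -0.003
```

>>> arm_command([
  [0,0,0.003,0,0,0],
  [0,0,0.003,0,0,0],
  [0,0,0.002,0,0,0],
  [0,0,0,0,0,0],
  [0,0,0,0,0,0],
])

```text
clock: 12.12
eef_pos: [453.1, -64.1, 79.2]
tcp_rot: [-3.138, -0.0, -1.574]
contact_force: [-2.8, 2.4, 24.3]
opening: 0.002
```

>>> arm_command([
  [0,0,0.001,0,0,0],
  [0,0,0.001,0,0,0],
  [0,0,0,0,0,0],
  [0,0,0,0,0,0],
])

```text
clock: 12.45
eef_pos: [453.3, -64.1, 78.2]
tcp_rot: [-3.137, -0.0, -1.574]
contact_force: [-7.4, 2.2, 39.1]
opening: -0.001
```

```bash
cat > look.py <<'E'
import sys
from rig import r
from h import *
t=sys.argv[1]
s=r.sense();print(s["clock"],s["eef_pos"],s["contact_force"])
f=r.grab_frame("side")
a=f["image"][160:310,240:440]
a=cv2.resize(a,None,fx=4,fy=4,interpolation=cv2.INTER_CUBIC)
cv2.imwrite(f"pics/s{t}.png",(np.clip((a/255.)**.6*1.2*255,0,255)).astype(np.uint8))
E
python3 look.py 9
```

```text
12.45 [453.31533503 -64.10855522  78.18450475] [-7.35709085  2.21992708 39.07060667]
```

View pics/s9.png

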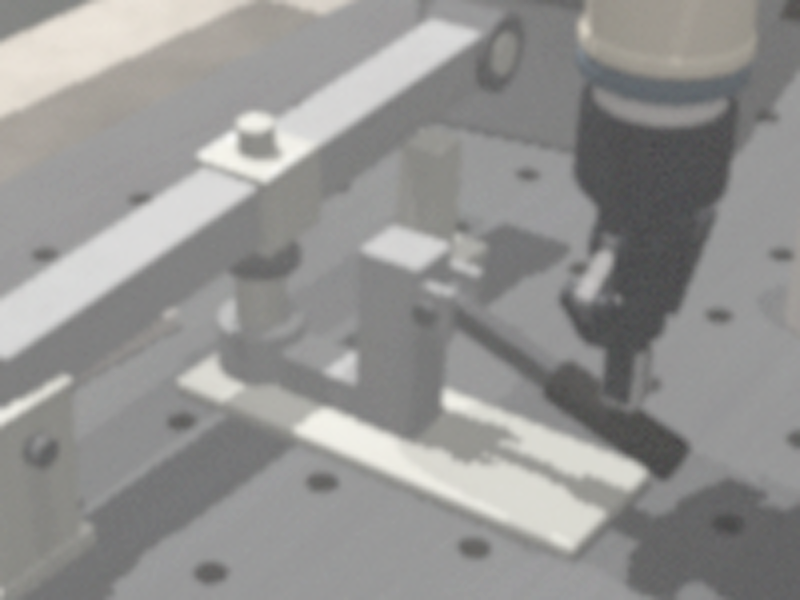

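>>> arm_command([
  [0,0,-0.002,0,0,0],
  [0,0,-0.004,0,0,0],
  [0,0,-0.004,0,0,0],
  [0,0,-0.004,0,0,0],
  [0,0,-0.004,0,0,0],
  [0,0,-0.004,0,0,0],
  [0,0,-0.004,0,0,0],
  [0,0,-0.004,0,0,0],
  [0,0,-0.004,0,0,0],
  [0,0,-0.004,0,0,0],
  [0,0,-0.004,0,0,0],
  [0,0,-0.005,0,0,0],
  [0,0,-0.005,0,0,0],
  [0,0,-0.005,0,0,0],
  [0,0,-0.005,0,0,0],
  [0,0,-0.005,0,0,0],
  [0,0,-0.004,0,0,0],
  [0,0,0,0,0,0],
  [0,0,0,0,0,0],
  [0,0,0,0,0,0],
])

```text
clock: 14.17
eef_pos: [450.7, -64.0, 146.6]
tcp_rot: [3.141, 0.0, -1.574]
contact_force: [1.0, 0.7, 1.5]
opening: -0.002
```

```bash
python3 look.py 10
```

```text
14.1667 [450.733937   -63.97445633 146.62578348] [1.01264529 0.70389865 1.48231523]
```

View pics/s10.png

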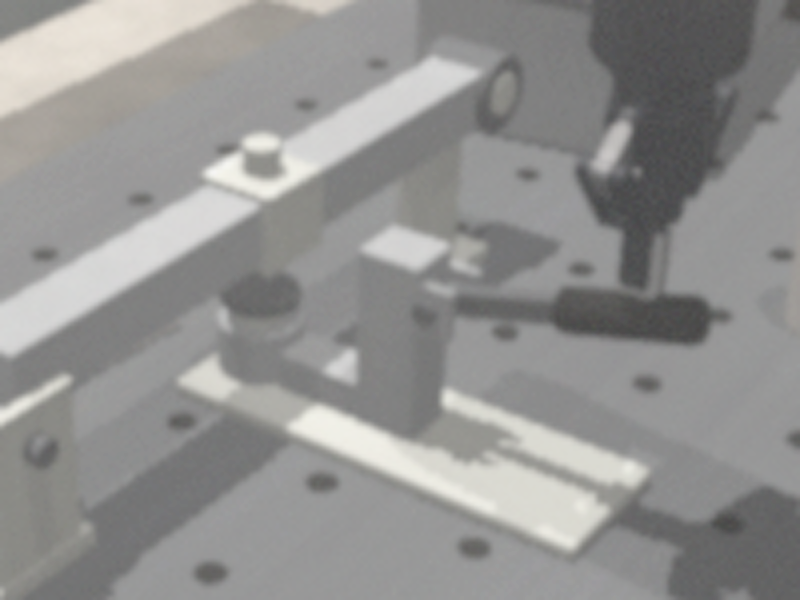

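>>> arm_command([
  [0,0,0.004,0,0,0],
  [0,0,0.004,0,0,0],
  [0,0,0.004,0,0,0],
  [0,0,0.004,0,0,0],
  [0,0,0.004,0,0,0],
  [0,0,0.004,0,0,0],
  [0,0,0.004,0,0,0],
  [0,0,0.004,0,0,0],
  [0,0.001,0.004,0,0,0],
  [0,0,0.004,0,0,0],
  [0,0,0.004,0,0,0],
  [0,0,0.004,0,0,0],
  [0,0,0.004,0,0,0],
  [0,0,0.004,0,0,0],
  [0,0,0.004,0,0,0],
  [0,0,0.004,0,0,0],
  [0,0,0.003,0,0,0],
  [0,0,0.002,0,0,0],
  [0,0,0,0,0,0],
  [0,0,0,0,0,0],
])

```text
clock: 15.88
eef_pos: [451.1, -64.0, 78.8]
tcp_rot: [-3.139, -0.0, -1.574]
contact_force: [-4.5, 0.6, 21.0]
opening: 0.001
```

>>> arm_command([
  [0,0,0.001,0,0,0],
  [0,0,0.001,0,0,0],
  [0,0,0,0,0,0],
  [0,0,0,0,0,0],
])

```text
clock: 16.22
eef_pos: [451.4, -64.1, 77.7]
tcp_rot: [-3.139, -0.0, -1.574]
contact_force: [-8.4, 1.8, 36.4]
opening: 0.006
```

>>> arm_command([
  [0,0,0,0,0,0],
  [0,0,0,0,0,0],
  [0,0,0,0,0,0],
  [0,0,0,0,0,0],
  [0,0,0,0,0,0],
  [0,0,0,0,0,0],
  [0,0,0,0,0,0],
  [0,0,0,0,0,0],
  [0,0,0,0,0,0],
  [0,0,0,0,0,0],
  [0,0,0,0,0,0],
  [0,0,0,0,0,0],
])

```text
clock: 17.22
eef_pos: [451.4, -64.1, 77.8]
tcp_rot: [-3.139, -0.0, -1.574]
contact_force: [-8.0, 2.0, 35.7]
opening: -0.001
```

```bash
python3 look.py 11; python3 -c "
from rig import r
import cv2
cv2.imwrite('pics/topf.png',r.grab_frame('top')['image'])"
```

```text
17.2167 [451.38136272 -64.05933501  77.77277385] [-8.00536211  1.98734839 35.73445348]
```

View pics/s11.png

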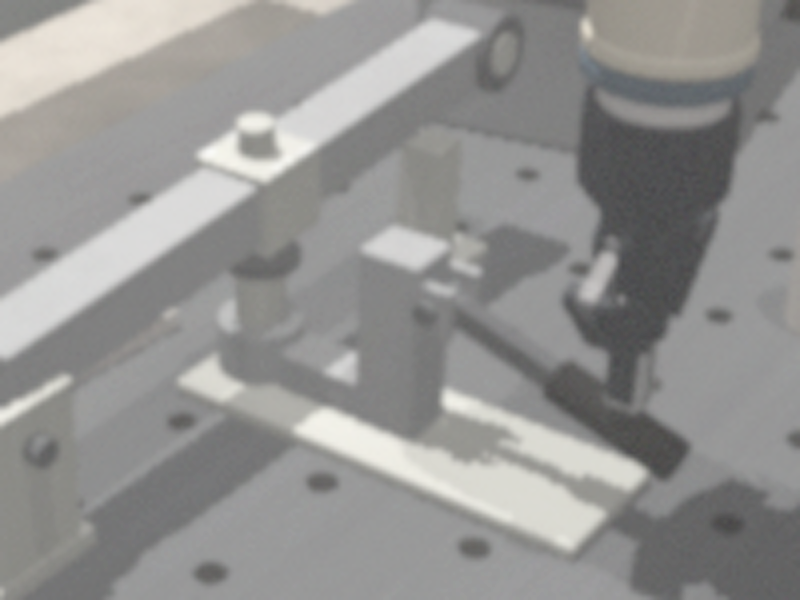

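View pics/topf.png

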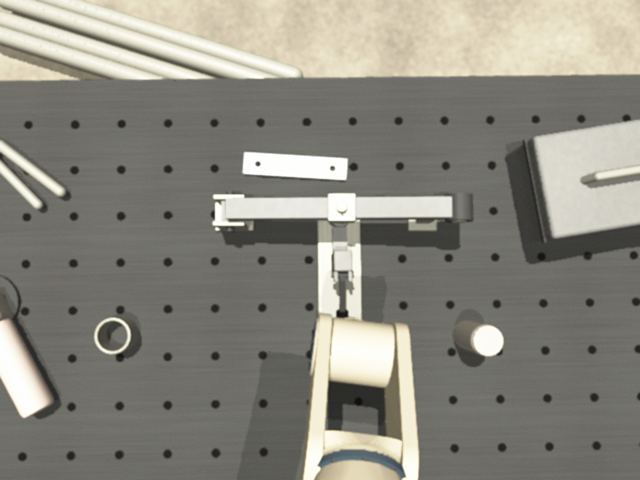

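The arm is raised the same way as on the first pump (stud top at about (256,120) in the zoomed side view, as before). Pipe, can and bar are at their starting pixels, and the handle is stable on its stop. I'm handing it in.

```bash
python3 -c "
from rig import r
print(r.sign_off())"
```

```text
the job is handed in; nothing more can be done
None
```

I set the jack upright under the lift pad and pumped it fully down. I let the handle back up until the arm was resting again, pumped fully down a second time, and handed in at about 17 s of the 58 s while still holding the handle down.

- **Centring:** in the top view, after placing, the saddle came out within about 1 mm of the pad. The two cameras differ by 4 to 8 mm in absolute y, so I relied on positions relative to each other within one view and on the gripper's position on the tower. The jack showed no visible shift during either pump.
- **First pump:** the force rose from about 24 N to 39 N at fingertip height 78 mm, which means the handle was on its stop, and the arm was visibly raised.
- **Release:** the side view looked the same as before the pump, with the handle fully up and the saddle clear of the pad.
- **Final hold:** fingertip height 77.8 mm with about 36 N on the grip, steady for 1 s. The picture matches the first full stroke, and the jack alone carries the arm.
- **Bystanders:** the pipe offcut, spray can and drilled bar are at their original positions in the last top view.

No check failed, but the push on the grip reached 39 N, close to the 40 N limit. That was fingertip contact, and the limit is stated for the arm and the gripper's body.

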